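Push a rejected block through the flap of the reject box

TASK

Using only the fingertips, push the red-marked aluminium block sideways up to the steel fence on the deck of the blue reject box, then push it along the fence through the orange gravity flap until it drops into the box. Do not grip or lift the block. Draw the fingers back out so that the flap hangs shut, and leave everything else where it is.

Things in the scene. Friction and masses are not known exactly. Their poses are not given: they have to be found in the camera images.
- reject_box: Blue box with a dark steel loading deck, fixed to the table; its place and yaw vary. Origin: on the table (z 0) under the middle of the doorway, in the plane of the shut flap; x level into the box, y left when looking in, z up. Numbers below are mm in this frame. Deck: flat, top z 60, x -175 to 4, y -165 to 61. Box behind the doorway: x 0 to 154, y -61 to 61, top (an open grille of rods) z 130.
- doorway (a point): Middle of the doorway's lower edge, on the deck. White front plate x -4 to 0, y -61 to 61, z 60 to 130; clear opening y -32 to 32, z 60 to 122. The lintel over it (z 122 to 130) stops an upright finger at x -4; a finger leaning so that its tip is ahead (25 to 40 degrees from vertical) can reach 15 to 25 mm past the plate.
- fence (a point): Middle of the foot of the fence's inner face (box frame x -86, y 32, z 60). The fence is a steel strip on the deck left of the block, x -169 to -4, y 32 to 40, 14 high; its inner face is in line with the left edge of the doorway.
- sill (a point): Middle of the sill edge, where the deck ends 4 mm inside the doorway (box frame x 4, z 60). Beyond it the inner floor is 27 mm lower (z 33), x 4 to 148, y -55 to 55. The block drops in once its tail is pushed past this edge; before that it only tips nose-down, its tail standing up to 12 mm off the deck, and keeps the flap open.
- block: The rejected part: loose aluminium block 80 (x) x 40 (y) x 24 (z) mm, 0.15 to 0.28 kg, red mark in the middle of its top. Origin: centre of its underside; x along its length. Starts flat on the deck, within 25 degrees of the box's x direction, its centre 95 to 115 mm before the doorway and 51 to 77 mm right of the fence face. Its nose pushes the flap open. Friction varies.
- flap (a joint): Angle of the orange flap (rad): 0 hanging shut, growing as its lower edge swings into the box, up to 1.45. It hangs from a pin across the top of the doorway (box frame x 0, z 124 mm); panel 60 wide, 61 high, 3 thick, 70 g, lightly damped: it yields to well under 1 N and swings shut by itself in under a second once nothing is under it.
- flap_edge (a point): Middle of the lower edge of the flap; 3 mm above the deck when shut.
- ring_gauge: Bystander: loose steel ring standing flat on the right-hand far part of the deck, outside diameter 38, height 16 mm. Origin: centre of its underside.
- good_block_a: Bystander: block like the rejected one but with a green mark, lying in the grey tray on the table. Origin: centre of its underside.
- good_block_b: Bystander: a second green-marked block in the same tray. Origin: centre of its underside.
- cleaner: Bystander: white bottle, diameter 56, height 150 mm, standing on the table to the right. Origin: centre of its underside.
- loupe: Bystander: black eye loupe, diameter 40, height 34 mm, standing on the table to the right. Origin: centre of its underside.
- screwdriver: Bystander: screwdriver 170 mm long lying on the table to the right. Origin: underside of its middle.
Mind the look-alikes: they are no part of the job. Leave any purple look-alike of the block alone.

How it is judged:
By the outcome, as a careful person would: the job done as asked, in the order asked, and still so for the second after the job is handed in, with the robot touching nothing.
It also fails if it takes over 51 s, if anything falls off the work surface, if the arm or the gripper's body presses on something with over 40 N, if the wrist force passes 120 N, or if a joint passes its speed limit or range.

ROBOT

A 7-joint arm with a two-finger parallel gripper is mounted at the origin on the work surface. World frame = base frame: x ahead of the robot, y to its left, z up, the work surface at z = 0. Lengths are in mm, angles in rad, forces in N, time in s.
With the tool pointing down it reaches from about 400 to 875 mm from the base axis. Payload 4.4 kg.
Tool frame: the origin (TCP) lies midway between the tips of the shut fingers; the grasp point (between the pads) lies 19 mm behind it; z points along the fingers, y is the line along which they close (so a half turn about z gives the same grasp; the last joint's range is limited). The gripper opens to 85 mm and grips with 20 to 120 N. Pads are 22 mm wide; open, the fingers measure 114 mm over their backs; the gripper's body (76 mm by 85 mm) begins 54 mm behind the grasp point. The pads swing forward as they close: fully open they stand 13 mm farther back than shut.
Start: joints at [-1.385, 0.628, 0.038, 1.517, -0.027, 0.996, -0.02], TCP at [161.921, 629.523, 231.313] pointing down, gripper open.
Joint ranges: [-3.06, 3.06], [-0.37, 2.12], [-1.25, 1.32], [0.18, 2.47], [-1.1, 4.24], [0.23, 1.98], [-2.94, 2.94]. Speed limits (rad/s): [2.57, 2.57, 3.14, 3.14, 3.14, 3.14, 3.14].

INTERFACE

Orientations are given as [roll, pitch, yaw] about the fixed x, y, z axes, in that order (R = Rz(yaw) Ry(pitch) Rx(roll)).
In Python, from cell import ctrl gives the robot as it stands. The module is installed in compiled form; this text tells all that it offers.
- The arm moves only by the tool step_arm, never from a script. Its argument "commands" is one flat list of numbers, 7 for each row, row after row: the shift along the tool's x, y, z in cm, then the turn, a rotation vector about the tool's x, y, z in rad, then the opening, from 0 (shut) to 1 (fully open). A call has 1 to 10 rows; each row is the pose to reach, as a shift and turn from the pose commanded when the call began, along the tool's axes at that moment; what a row does not reach only later rows make up. A row lasts 1/10 s, in which the tool goes at most 50 mm and 8.59 degrees, less where a joint would pass 70% of its speed; a pose out of reach is approached as far as the arm can. A call with a gripper value outside its range is refused whole. The fingers move at their own pace and stop on an object; the grip force is fixed at half the most. Time passes only in rows, so rows that repeat a pose let the fingers close. It gives the time, the measured TCP pose, the force, the opening and the grip force at its end, in the units of the state.
- ctrl.read_state(): the state, without advancing time (a new reading comes with each control period).
- ctrl.get_image(name): name is "side" or "top"; returns a dict with "image" (420x560x3 uint8, red, green, blue), "range_z" (420x560 float32, mm along the optical axis (not along the pixel's ray), 0 where there is no reading), "vfov" (degrees; the focal length in pixels is half the picture's height over the tangent of half this angle, whatever the lens; pixels are square), "cx", "cy" (the principal point, pixels), "world_to_cam" (4x4, takes a point from world to camera coordinates). Camera axes: x right, y down, z forward; pixel columns grow to the right and rows downward; lengths in mm; the calibration is good to about 2 mm. A picture is of the moment at which its call begins.
- ctrl.finish_job(): hands the job in; it is judged then, once.
The state is a dict: "clock": time; "qpos": joint angles; "qd": joint speeds; "tau": joint torques, N m; "eef_pos": TCP position; "tool_rot": TCP orientation; "force": force on the tool from outside, world axes, zero at the start; "torque": the same for the moment, N m; "width": finger opening in mm; "gripper_force": force on a finger pad.
Only numpy, scipy, OpenCV 4.12 (cv2) and the standard library are available. Lean on these libraries where they do the work, as an engineer would, in place of code of your own. Each camera call takes 0.05 s, during which the arm holds its last target. There are 200 camera calls.

## Working session

There is one attempt and no reset: what is moved stays moved. The work goes in short steps, Python scripts to look and compute and a tool call to move; the robot and the scene stay as the last step left them, time stands still between calls to the robot, and variables do not carry over. Pictures are saved under pics/ and viewed, at most 10 in all, crops included, and the job is handed in when it is done.

Besides the shell and the picture viewer there is one more tool, called after ">>>" by a JSON object that holds its "fn" and its "kwargs", one argument or row to a line. step_arm: Moves the arm, as the interface text tells. Its arguments: {"type":"object","properties":{"commands":{"type":"array"}},"required":["commands"]}

```bash
mkdir -p pics; cat > h.py <<'E'
import numpy as np, cv2
from cell import ctrl
from scipy.spatial.transform import Rotation as R
def snap(n,f):
    d=ctrl.get_image(n); cv2.imwrite('pics/'+f+'.png',d['image'][:,:,::-1]); np.savez('pics/'+f+'.npz',**d); return d
def load(f): return dict(np.load('pics/'+f+'.npz'))
def P(d,u,v,z=None):
    h=d['image'].shape[0]; f=h/2/np.tan(np.radians(float(d['vfov']))/2)
    r=np.array([(u-d['cx'])/f,(v-d['cy'])/f,1]); T=np.linalg.inv(d['world_to_cam'])
    if z is None: return T[:3,:3]@(r*d['range_z'][int(round(v)),int(round(u))])+T[:3,3]
    w=T[:3,:3]@r; return T[:3,3]+w*(z-T[2,3])/w[2]
def px(d,p):
    h=d['image'].shape[0]; f=h/2/np.tan(np.radians(float(d['vfov']))/2)
    c=d['world_to_cam'][:3,:3]@p+d['world_to_cam'][:3,3]; return c[:2]/c[2]*f+[d['cx'],d['cy']]
E
python3 -c "
from h import *
for n in('side','top'):
  d=snap(n,n+'0');print(n,d['vfov'],d['cx'],d['cy'],np.linalg.inv(d['world_to_cam']).round(2).tolist())
s=ctrl.read_state();print(s)"
```

```text
side 45.39140136738834 277.8762131110426 204.1701613847138 [[0.9, 0.29, -0.34, 933.81], [0.44, -0.57, 0.69, -863.78], [0.01, -0.77, -0.64, 920.66], [0.0, 0.0, 0.0, 1.0]]
top 48.846523739726834 278.2415470604051 205.3611159130498 [[0.02, -0.99, 0.11, 338.17], [-1.0, -0.02, -0.02, 41.09], [0.02, -0.11, -0.99, 1368.38], [0.0, 0.0, 0.0, 1.0]]
{'clock': 0.1, 'qpos': array([-1.38480871,  0.62925297,  0.03843535,  1.51824722, -0.027012  ,
        0.99631216, -0.01997448]), 'qd': array([ 0.00112576, -0.00016322,  0.00121267, -0.00274943,  0.00015933,
        0.00089827,  0.00029141]), 'tau': array([ 2.69123724e-03, -5.64533365e+01,  1.23020992e+00, -1.93972868e+01,
        1.12890039e-02,  5.43668662e-03, -1.78198610e-05]), 'eef_pos': array([161.76150631, 628.97881784, 230.48795035]), 'tool_rot': array([-3.13989037e+00,  1.12707288e-06,  2.88983211e+00]), 'force': array([-0.06351612, -0.41672346,  0.64373733]), 'torque': array([ 0.00398974, -0.04517156,  0.00599762]), 'gripper_force': 0.0, 'width': 85.50586190408346}
```

View pics/top0.png

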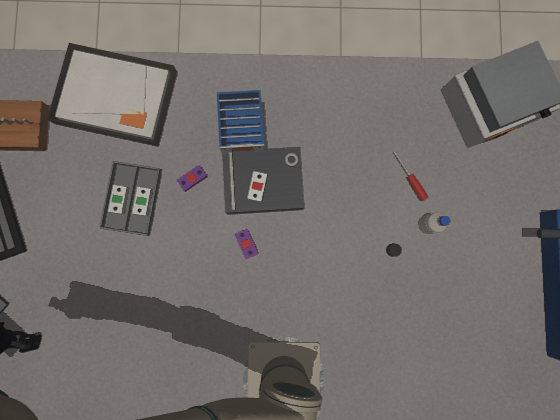

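View pics/side0.png

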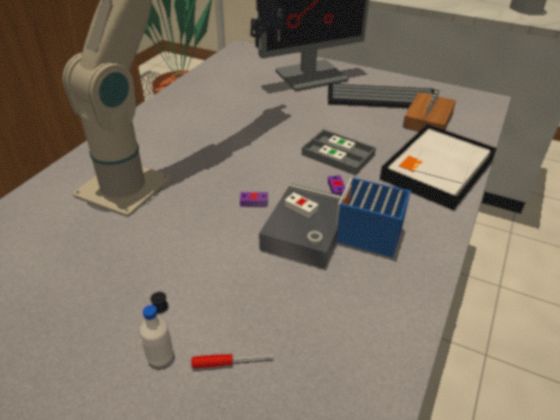

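Top view: the red-marked white block lies on the dark deck at (258,186). Possible mix-ups are the purple look-alikes at (192,178) and (247,243), the green-marked blocks at (117,199) and (142,201), and the ring at (292,159). I choose (258,186), the only red-marked white block on the deck, and check it in a close crop.

```bash
python3 -c "
from h import *
d=load('top0');c=d['image'][80:225,205:320,::-1]
cv2.imwrite('pics/c0.png',cv2.resize(c,None,fx=4,fy=4,interpolation=cv2.INTER_CUBIC))"
```

```text
(no output)
```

View pics/c0.png

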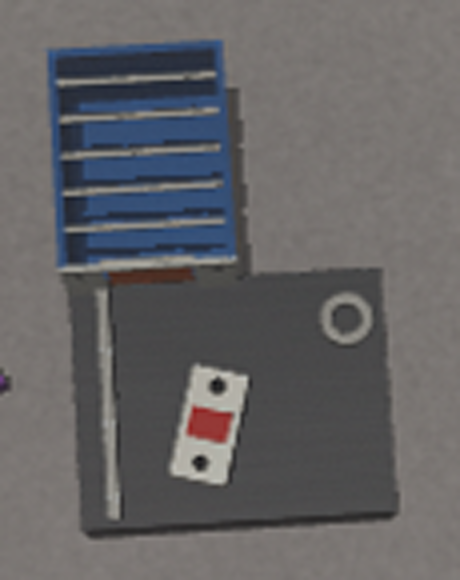

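```bash
cat > fit.py <<'E'
from h import *
from scipy.optimize import least_squares
d=load('top0')
q=lambda x,y:(205+(x+.5)/4-.5,80+(y+.5)/4-.5)
obs=[((-175,61,60),(82,530)),((-175,-165,60),(398,513)),((4,-165,60),(382,268)),
((154,61,130),(49,50)),((154,-61,130),(222,41)),((-4,61,130),(58,272)),((-4,-61,130),(239,263)),((-169,32,74),(119,518)),((-4,32,74),(107,289))]
W=np.array([P(d,*q(*o[1]),o[0][2]) for o in obs]);B=np.array([o[0] for o in obs],float)
def res(p):
    c,s=np.cos(p[2]),np.sin(p[2]);return (B[:,:2]@np.array([[c,s],[-s,c]])+p[:2]-W[:,:2]).ravel()
r=least_squares(res,[650,60,0],loss='soft_l1',f_scale=3);p=r.x
print(p.round(4),res(p).reshape(-1,2).round(1).tolist())
c,s=np.cos(p[2]),np.sin(p[2]);M=np.array([[c,-s],[s,c]])
np.save('box.npy',p)
blk=np.array([P(d,*q(*k),84)[:2] for k in [(197,364),(249,373),(222,486),(170,474)]])
print('blk world',blk.mean(0),'box',((blk-p[:2])@M).round(1).tolist(),((blk.mean(0)-p[:2])@M).round(1))
k=P(d,*q(346,319),76)[:2];print('ring',((k-p[:2])@M).round(1))
# depth sanity
print([P(d,*q(*k)).round(1)[2] for k in [(210,425),(300,450),(109,400)]])
for u,v in((192,178),(247,243)): w=P(d,u,v,24);print(w, (w[:2]-p[:2])@M)
E
python3 fit.py
```

```text
[6.431029e+02 1.240153e+02 7.590000e-02] [[-1.2, 0.9], [-0.0, -0.1], [0.5, 0.3], [0.6, 0.7], [0.8, -1.5], [-0.4, -0.4], [0.2, 1.2], [-0.6, -0.4], [0.1, -0.7]]
blk world [539.06324755  81.01924911] box [[-63.8, -28.6], [-72.3, -64.7], [-151.2, -41.2], [-140.7, -5.4]] [-107.  -35.]
ring [ -35.9 -135.9]
[np.float64(84.7), np.float64(62.8), np.float64(71.2)]
[567.73200604 274.07702534  24.        ] [-63.78267726 155.34173694]
[379.96311693 108.46380086  24.        ] [-263.56167223    4.43365562]
```

```bash
cat > go.py <<'E'
# go.py bx by z mode lean : tool-frame move. mode A: tool y || box x ; B: tool y || box y
from h import *
import sys
b=np.load('box.npy');s=ctrl.read_state()
c,sn=np.cos(b[2]),np.sin(b[2]);M=np.array([[c,-sn],[sn,c]])
e=np.array(s['eef_pos']);Rt=R.from_euler('xyz',s['tool_rot'])
print('clk %.1f w %.1f box'%(s['clock'],s['width']),((e[:2]-b[:2])@M).round(1),e[2].round(1),'F',(s['force'][:2]@M).round(1),s['force'][2].round(1),'q',s['qpos'].round(2),'zax',Rt.as_matrix()[:,2].round(2))
if len(sys.argv)>1:
    x,y,z=map(float,sys.argv[1:4]);mode=sys.argv[4];lean=np.radians(float(sys.argv[5]))
    X=np.array([c,sn,0]);Y=np.array([-sn,c,0]);Z=np.array([0,0,1.])
    zt=np.sin(lean)*X-np.cos(lean)*Z
    best=None
    for sg in(1,-1):
        yt=sg*(X if mode=='A' else Y); D=np.c_[np.cross(yt,zt),yt,zt]
        rv=(Rt.inv()*R.from_matrix(D)).as_rotvec()
        t=np.r_[M@[x,y]+b[:2],z]; sh=Rt.inv().apply(t-e)/10
        print('sg',sg,'shift cm',sh.round(2),'rot',rv.round(3),'deg',np.degrees(np.linalg.norm(rv)).round(0))
E
python3 go.py -104 -100 200 A 0
```

```text
clk 0.1 w 85.5 box [-441.7  540. ] 230.5 F [-0.1 -0.4] 0.6 q [-1.38  0.63  0.04  1.52 -0.03  1.   -0.02] zax [-0. -0. -1.]
sg 1 shift cm [-52.57 -49.72   3.13] rot [-1.000e-03  1.000e-03  1.243e+00] deg 71.0
sg -1 shift cm [-52.57 -49.72   3.13] rot [-1.000e-03 -2.000e-03 -1.898e+00] deg 109.0
```

>>> {"fn": "step_arm", "kwargs": {
  "commands": [-52.5, -49.7, 2, 0, 0, 1.243, 0.5, -52.5, -49.7, 2, 0, 0, 1.243, 0.5, -52.5, -49.7, 2, 0, 0, 1.243, 0.5, -52.5, -49.7, 2, 0, 0, 1.243, 0.5, -52.5, -49.7, 2, 0, 0, 1.243, 0.5, -52.5, -49.7, 2, 0, 0, 1.243, 0.5, -52.5, -49.7, 2, 0, 0, 1.243, 0.5, -52.5, -49.7, 2, 0, 0, 1.243, 0.5, -52.5, -49.7, 2, 0, 0, 1.243, 0.5, -52.5, -49.7, 2, 0, 0, 1.243, 0.5]
}}

```text
clock: 1.1
eef_pos: [428.3, 204.7, 217.3]
tool_rot: [-3.141, 0.0, 1.646]
force: [1.2, 0.6, -0.1]
width: 42.9
gripper_force: 0.0
```

```bash
python3 go.py -104 -100 150 A 0
```

```text
clk 1.1 w 42.9 box [-208.1   96.7] 217.3 F [1.2 0.5] -0.1 q [-0.79  0.43  0.4   2.01 -0.24  0.75 -0.17] zax [-0. -0. -1.]
sg 1 shift cm [-19.67  10.41   6.73] rot [-0.  0. -0.] deg 0.0
sg -1 shift cm [-19.67  10.41   6.73] rot [0.    0.    3.141] deg 180.0
```

>>> {"fn": "step_arm", "kwargs": {
  "commands": [-19.7, 10.4, 5, 0, 0, 0, 0.5, -19.7, 10.4, 5, 0, 0, 0, 0.5, -19.7, 10.4, 5, 0, 0, 0, 0.5, -19.7, 10.4, 5, 0, 0, 0, 0.5, -19.7, 10.4, 5, 0, 0, 0, 0.5, -19.7, 10.4, 5, 0, 0, 0, 0.5, -19.7, 10.4, 5, 0, 0, 0, 0.5, -19.7, 10.4, 5, 0, 0, 0, 0.5]
}}

```text
clock: 1.9
eef_pos: [545.7, 19.4, 167.3]
tool_rot: [-3.141, -0.001, 1.649]
force: [0.3, 0.8, -0.2]
width: 42.8
gripper_force: 0.0
```

```bash
python3 -c "
from h import *
d=snap('side','side1');c=d['image'][100:290,210:450,::-1]
cv2.imwrite('pics/c1.png',cv2.resize(c,None,fx=3,fy=3,interpolation=cv2.INTER_CUBIC))";python3 go.py -104 -100 67 A 0
```

```text
clk 1.9 w 42.8 box [-104.9  -96.8] 167.5 F [-0.3  0.4] 0.1 q [-0.31  0.59  0.34  1.88 -0.29  0.72  0.27] zax [-0.  0. -1.]
sg 1 shift cm [-0.34  0.09 10.05] rot [-0.001 -0.001  0.003] deg 0.0
sg -1 shift cm [-0.34  0.09 10.05] rot [ 2.000e-03 -1.000e-03 -3.139e+00] deg 180.0
```

View pics/c1.png

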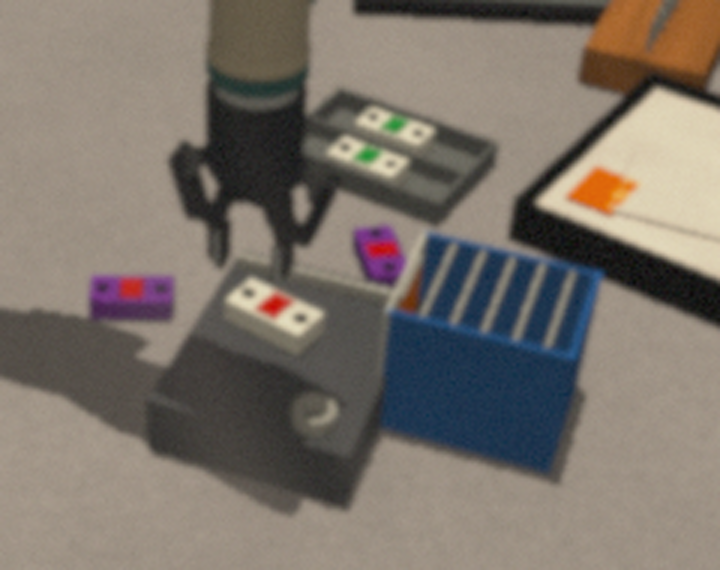

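The block and ring are undisturbed. The half-open fingers hover just right of the block. Next I descend.

>>> {"fn": "step_arm", "kwargs": {
  "commands": [-0.3, 0.1, 4, 0, 0, 0, 0.5, -0.3, 0.1, 7, 0, 0, 0, 0.5, -0.3, 0.1, 9, 0, 0, 0, 0.5, -0.3, 0.1, 10, 0, 0, 0, 0.5, -0.3, 0.1, 10, 0, 0, 0, 0.5, -0.3, 0.1, 10, 0, 0, 0, 0.5]
}}

```text
clock: 2.55
eef_pos: [548.2, 15.4, 68.3]
tool_rot: [3.14, -0.0, 1.648]
force: [-0.8, -0.2, 0.1]
width: 42.8
gripper_force: 0.0
```

```bash
python3 go.py -104 -20 66 A 0
```

```text
clk 2.5 w 42.8 box [-102.8 -101.1] 68.3 F [-0.9 -0.2] 0.1 q [-0.25  0.74  0.26  1.94 -0.36  0.51  0.34] zax [ 0.  0. -1.]
sg 1 shift cm [ 8.11 -0.11  0.23] rot [ 0.001 -0.     0.001] deg 0.0
sg -1 shift cm [ 8.11 -0.11  0.23] rot [ 0.000e+00  2.000e-03 -3.141e+00] deg 180.0
```

>>> {"fn": "step_arm", "kwargs": {
  "commands": [0.7, 0, 0.3, 0, 0, 0, 0.5, 1.4, -0.1, 0.3, 0, 0, 0, 0.5, 2.1, -0.1, 0.3, 0, 0, 0, 0.5, 2.8, -0.1, 0.3, 0, 0, 0, 0.5, 3.5, -0.1, 0.3, 0, 0, 0, 0.5, 4.2, -0.1, 0.3, 0, 0, 0, 0.5, 4.9, -0.1, 0.3, 0, 0, 0, 0.5, 5.6, -0.1, 0.3, 0, 0, 0, 0.5, 6.3, -0.1, 0.3, 0, 0, 0, 0.5, 6.8, -0.1, 0.3, 0, 0, 0, 0.5]
}}

```text
clock: 3.55
eef_pos: [541.4, 83.0, 64.5]
tool_rot: [-3.141, 0.0, 1.647]
force: [-0.4, -1.9, 1.9]
width: 42.4
gripper_force: 1.3
```

```bash
python3 go.py -104 -20 66 A 0
```

```text
clk 3.5 w 42.4 box [-104.5  -33.1] 64.5 F [-0.5 -1.8] 1.9 q [-0.38  0.75  0.27  1.94 -0.39  0.5   0.24] zax [-0. -0. -1.]
sg 1 shift cm [ 1.31  0.05 -0.15] rot [-0.  0.  0.] deg 0.0
sg -1 shift cm [ 1.31  0.05 -0.15] rot [-0.    -0.    -3.141] deg 180.0
```

>>> {"fn": "step_arm", "kwargs": {
  "commands": [0.3, 0, 0, 0, 0, 0, 0.5, 0.6, 0, 0, 0, 0, 0, 0.5, 0.8, 0, 0, 0, 0, 0, 0.5, 1.0, 0, 0, 0, 0, 0, 0.5, 1.0, 0, 0, 0, 0, 0, 0.5]
}}

```text
clock: 4.05
eef_pos: [540.7, 92.9, 64.4]
tool_rot: [-3.141, -0.0, 1.647]
force: [0.1, -0.6, 0.7]
width: 42.4
gripper_force: 0.6
```

>>> {"fn": "step_arm", "kwargs": {
  "commands": [0.2, 0, 0, 0, 0, 0, 0.5, 0.3, 0, 0, 0, 0, 0, 0.5, 0.4, 0, 0, 0, 0, 0, 0.5, 0.4, 0, 0, 0, 0, 0, 0.5]
}}

```text
clock: 4.45
eef_pos: [540.4, 96.9, 64.4]
tool_rot: [-3.141, -0.0, 1.647]
force: [0.4, -1.4, 1.6]
width: 42.7
gripper_force: 0.6
```

>>> {"fn": "step_arm", "kwargs": {
  "commands": [0.1, 0, 0, 0, 0, 0, 0.5, 0.2, 0, 0, 0, 0, 0, 0.5, 0.3, 0, 0, 0, 0, 0, 0.5, 0.3, 0, 0, 0, 0, 0, 0.5]
}}

```text
clock: 4.85
eef_pos: [540.3, 99.6, 64.4]
tool_rot: [3.142, 0.0, 1.647]
force: [-0.0, -2.4, 0.3]
width: 42.9
gripper_force: 0.9
```

```bash
python3 -c "
from h import *
d=snap('top','top2');c=d['image'][80:225,205:320,::-1]
cv2.imwrite('pics/c2.png',cv2.resize(c,None,fx=4,fy=4,interpolation=cv2.INTER_CUBIC))";python3 go.py
```

```text
clk 4.9 w 42.8 box [-104.4  -16.5] 64.4 F [ 0.8 -1.5] -0.3 q [-0.41  0.75  0.27  1.94 -0.39  0.51  0.22] zax [-0. -0. -1.]
```

View pics/c2.png

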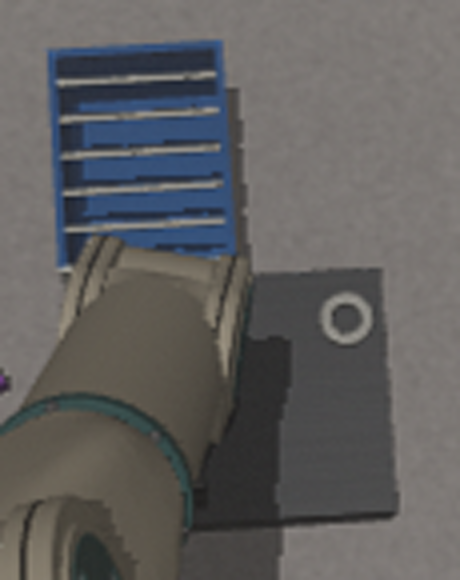

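The arm hides the block from above, so I go on pushing until the force shows the fence.

>>> {"fn": "step_arm", "kwargs": {
  "commands": [0.1, 0, 0, 0, 0, 0, 0.5, 0.2, 0, 0, 0, 0, 0, 0.5, 0.2, 0, 0, 0, 0, 0, 0.5]
}}

```text
clock: 5.2
eef_pos: [540.3, 99.6, 64.5]
tool_rot: [3.141, 0.002, 1.646]
force: [-0.0, -5.3, -0.0]
width: 42.8
gripper_force: 2.9
```

>>> {"fn": "step_arm", "kwargs": {
  "commands": [0.1, 0, 0, 0, 0, 0, 0.5, 0.2, 0, 0, 0, 0, 0, 0.5, 0.2, 0, 0, 0, 0, 0, 0.5]
}}

```text
clock: 5.5
eef_pos: [540.2, 99.7, 64.5]
tool_rot: [3.141, 0.004, 1.645]
force: [-0.3, -10.3, -0.2]
width: 42.7
gripper_force: 4.8
```

Fence contact is firm (10 N, no further motion). I back off and rise, then look.

>>> {"fn": "step_arm", "kwargs": {
  "commands": [-0.5, 0, 0, 0, 0, 0, 0.5, -1.5, 0, 0, 0, 0, 0, 0.5, -2.5, 0, 0, 0, 0, 0, 0.5, -3, 0, -3, 0, 0, 0, 0.5, -3, 0, -8, 0, 0, 0, 0.2, -3, 0, -11, 0, 0, 0, 0, -3, 0, -11, 0, 0, 0, 0]
}}

```text
clock: 6.2
eef_pos: [545.3, 73.4, 178.7]
tool_rot: [3.133, -0.001, 1.646]
force: [0.8, -0.6, -0.2]
width: 0.3
gripper_force: 0.0
```

```bash
python3 -c "
from h import *
d=snap('side','side3');c=d['image'][150:290,230:430,::-1]
cv2.imwrite('pics/c3.png',cv2.resize(c,None,fx=4,fy=4,interpolation=cv2.INTER_CUBIC))";python3 go.py -190 10 180 B 35
```

```text
clk 6.2 w -0.2 box [-103.   -42.7] 176.5 F [ 0.1 -0. ] -0.5 q [-0.43  0.58  0.37  1.87 -0.3   0.74  0.19] zax [ 0.  0. -1.]
sg 1 shift cm [ 5.27 -8.7  -0.38] rot [-0.474 -0.476 -1.519] deg 95.0
sg -1 shift cm [ 5.27 -8.7  -0.38] rot [-0.476  0.474  1.518] deg 95.0
```

View pics/c3.png

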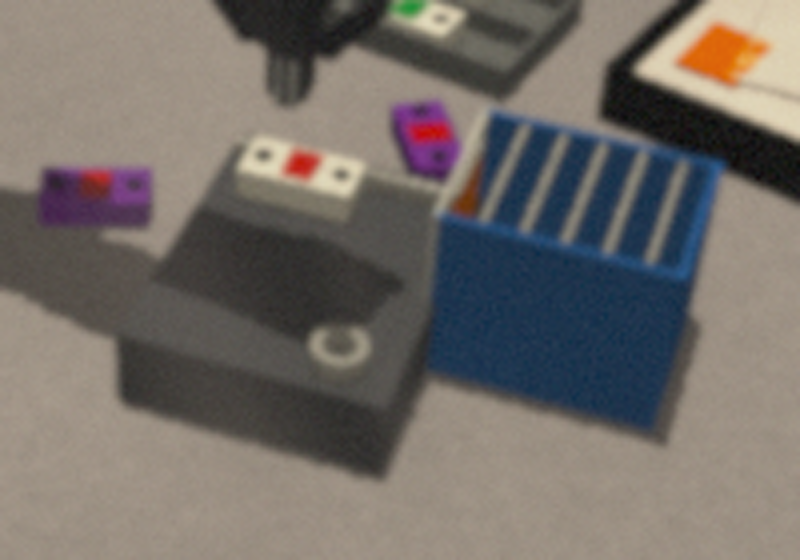

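The block lies flush along the fence, its red mark at crop (302,165), with its top corners at (250,135), (237,177), (350,211) and (368,163). I work out its box-frame position.

```bash
python3 -c "
from h import *
d=load('side3');b=np.load('box.npy');c,s=np.cos(b[2]),np.sin(b[2]);M=np.array([[c,-s],[s,c]])
for x,y in [(302,165),(250,135),(237,177),(350,211),(368,163)]:
  print(((P(d,230+(x+.5)/4-.5,150+(y+.5)/4-.5,84)[:2]-b[:2])@M).round(1))"
```

```text
[-109.2   16.8]
[-153.6   34.6]
[-145.1  -12.4]
[-63.6 -17.3]
[-68.7  36.2]
```

>>> {"fn": "step_arm", "kwargs": {
  "commands": [5.3, -8.7, -0.4, -0.474, -0.476, -1.519, 0, 5.3, -8.7, -0.4, -0.474, -0.476, -1.519, 0, 5.3, -8.7, -0.4, -0.474, -0.476, -1.519, 0, 5.3, -8.7, -0.4, -0.474, -0.476, -1.519, 0, 5.3, -8.7, -0.4, -0.474, -0.476, -1.519, 0, 5.3, -8.7, -0.4, -0.474, -0.476, -1.519, 0, 5.3, -8.7, -0.4, -0.474, -0.476, -1.519, 0, 5.3, -8.7, -0.4, -0.474, -0.476, -1.519, 0, 5.3, -8.7, -0.4, -0.474, -0.476, -1.519, 0, 5.3, -8.7, -0.4, -0.474, -0.476, -1.519, 0]
}}

```text
clock: 7.25
eef_pos: [449.5, 114.3, 176.7]
tool_rot: [3.053, 0.397, 2.606]
force: [-0.3, -0.6, -0.4]
width: -0.2
gripper_force: 0.0
```

```bash
python3 go.py -190 10 150 B 35
```

```text
clk 7.2 w -0.2 box [-193.8    5. ] 176.7 F [-0.3 -0.6] -0.4 q [-0.67  0.4   0.18  2.38  1.2   0.24 -0.61] zax [ 0.38 -0.12 -0.92]
sg 1 shift cm [1.02 0.41 2.52] rot [-0.21  -0.183 -0.544] deg 35.0
sg -1 shift cm [1.02 0.41 2.52] rot [-0.243  0.279  2.573] deg 149.0
```

```bash
python3 go.py -178 10 150 B 5
```

```text
clk 7.2 w -0.2 box [-193.8    5. ] 176.7 F [-0.3 -0.6] -0.4 q [-0.67  0.4   0.18  2.38  1.2   0.24 -0.61] zax [ 0.38 -0.12 -0.92]
sg 1 shift cm [0.11 1.06 2.96] rot [-0.062  0.326 -0.582] deg 38.0
sg -1 shift cm [0.11 1.06 2.96] rot [0.427 0.081 2.525] deg 147.0
```

>>> {"fn": "step_arm", "kwargs": {
  "commands": [0.1, 1.1, 1, -0.062, 0.326, -0.582, 0, 0.1, 1.1, 2, -0.062, 0.326, -0.582, 0, 0.1, 1.1, 3, -0.062, 0.326, -0.582, 0, 0.1, 1.1, 3, -0.062, 0.326, -0.582, 0, 0.1, 1.1, 3, -0.062, 0.326, -0.582, 0, 0.1, 1.1, 3, -0.062, 0.326, -0.582, 0, 0.1, 1.1, 3, -0.062, 0.326, -0.582, 0]
}}

```text
clock: 7.95
eef_pos: [467.5, 119.5, 149.8]
tool_rot: [3.137, 0.087, -3.074]
force: [-0.8, -0.5, 0.2]
width: -0.2
gripper_force: 0.0
```

```bash
python3 go.py -178 10 69 B 5
```

```text
clk 8.0 w -0.2 box [-175.5    8.8] 149.8 F [-0.8 -0.5] 0.2 q [ 0.09  0.54 -0.59  2.12  0.63  0.56  0.68] zax [ 0.09  0.01 -1.  ]
sg 1 shift cm [0.95 0.09 8.03] rot [ 0.003 -0.    -0.008] deg 0.0
sg -1 shift cm [0.95 0.09 8.03] rot [-0.    -0.005  3.134] deg 180.0
```

>>> {"fn": "step_arm", "kwargs": {
  "commands": [0.9, 0.1, 3, 0, 0, 0, 0, 0.9, 0.1, 6, 0, 0, 0, 0, 0.9, 0.1, 8, 0, 0, 0, 0, 0.9, 0.1, 8.1, 0, 0, 0, 0, 0.9, 0.1, 8.1, 0, 0, 0, 0]
}}

```text
clock: 8.45
eef_pos: [463.3, 122.3, 69.1]
tool_rot: [3.141, 0.088, -3.068]
force: [0.1, -0.2, 0.2]
width: 0.3
gripper_force: 0.0
```

```bash
python3 go.py -70 10 69 B 5
```

```text
clk 8.4 w 0.3 box [-179.4   11.9] 69.1 F [ 0.  -0.2] 0.2 q [-0.08  0.67 -0.37  2.19  0.84  0.34  0.48] zax [ 0.09  0.01 -1.  ]
sg 1 shift cm [-10.9   -0.17   0.97] rot [ 0.     0.    -0.002] deg 0.0
sg -1 shift cm [-10.9   -0.17   0.97] rot [ 1.000e-03 -0.000e+00  3.139e+00] deg 180.0
```

>>> {"fn": "step_arm", "kwargs": {
  "commands": [-1.0, 0, 0.1, 0, 0, 0, 0, -2.0, 0, 0.2, 0, 0, 0, 0, -3.0, -0.1, 0.3, 0, 0, 0, 0, -4.0, -0.1, 0.3, 0, 0, 0, 0, -5.0, -0.1, 0.4, 0, 0, 0, 0, -6.0, -0.1, 0.5, 0, 0, 0, 0, -7.0, -0.1, 0.6, 0, 0, 0, 0, -8.0, -0.2, 0.7, 0, 0, 0, 0, -9.0, -0.2, 0.8, 0, 0, 0, 0, -10.0, -0.2, 0.9, 0, 0, 0, 0]
}}

```text
clock: 9.45
eef_pos: [565.4, 127.1, 69.2]
tool_rot: [3.141, 0.088, -3.069]
force: [-3.5, 0.2, 3.3]
width: -0.4
gripper_force: 1.6
```

```bash
python3 -c "
from h import *
d=snap('side','side4');c=d['image'][150:290,230:430,::-1]
cv2.imwrite('pics/c4.png',cv2.resize(c,None,fx=4,fy=4,interpolation=cv2.INTER_CUBIC))";python3 go.py -85 10 71 B 35
```

```text
clk 9.5 w 0.1 box [-74.9   9.1] 69.4 F [1.  0.9] -0.1 q [ 0.04  0.77 -0.49  1.92  0.74  0.54  0.68] zax [ 0.09  0.01 -1.  ]
sg 1 shift cm [ 0.99  0.09 -0.25] rot [ 0.    -0.52  -0.004] deg 30.0
sg -1 shift cm [ 0.99  0.09 -0.25] rot [-8.060e-01 -1.000e-03  3.032e+00] deg 180.0
```

View pics/c4.png

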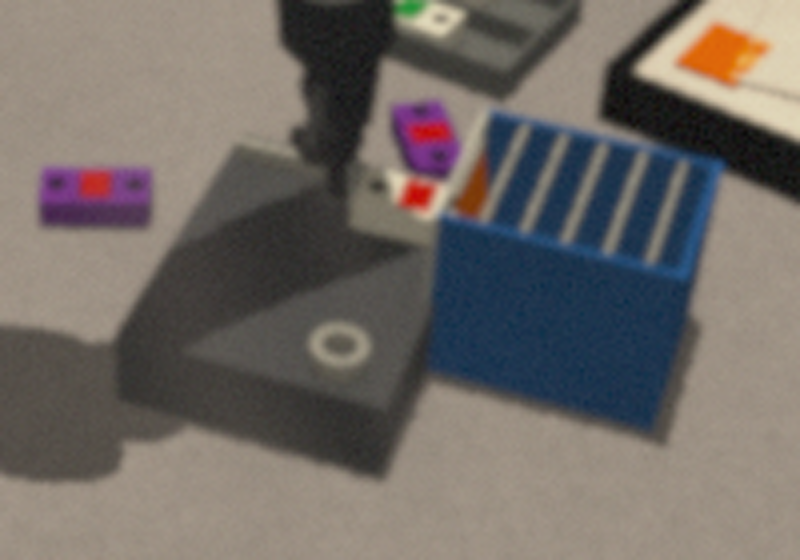

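The block is straight on the fence, its nose through the doorway and the flap (crop ~(475,185)) opening. I back off slightly and lean the tool to 35°.

>>> {"fn": "step_arm", "kwargs": {
  "commands": [1.5, 0, -0.3, 0, 0, 0, 0, 1.5, 0.1, -0.4, 0, -0.13, 0, 0, 1.5, 0.1, -0.4, 0, -0.26, 0, 0, 1.5, 0.1, -0.4, 0, -0.39, 0, 0, 1.5, 0.1, -0.4, 0, -0.52, 0, 0, 1.5, 0.1, -0.4, 0, -0.52, 0, 0]
}}

```text
clock: 10.1
eef_pos: [551.3, 105.9, 69.0]
tool_rot: [-3.059, 0.353, -3.064]
force: [-0.0, 0.9, 0.2]
width: 0.3
gripper_force: 0.0
```

```bash
python3 go.py -30 10 70 B 35; python3 go.py 15 10 70 B 35
```

```text
clk 10.1 w 0.3 box [-92.9 -11.1] 69.0 F [0.  0.9] 0.2 q [-0.15  0.7  -0.28  2.21  1.79  0.36 -0.45] zax [ 0.35 -0.06 -0.94]
sg 1 shift cm [-5.94  2.27  1.9 ] rot [-0.081 -0.257  0.012] deg 15.0
sg -1 shift cm [-5.94  2.27  1.9 ] rot [ 0.401 -0.126 -3.101] deg 179.0
clk 10.1 w 0.3 box [-92.9 -11.1] 69.0 F [0.  0.9] 0.2 q [-0.15  0.7  -0.28  2.21  1.79  0.36 -0.45] zax [ 0.35 -0.06 -0.94]
sg 1 shift cm [-10.16   2.39   3.45] rot [-0.081 -0.257  0.012] deg 15.0
sg -1 shift cm [-10.16   2.39   3.45] rot [ 0.401 -0.126 -3.101] deg 179.0
```

```bash
python3 go.py -95 8 85 B 35
```

```text
clk 10.1 w 0.3 box [-92.9 -11.1] 69.0 F [0.  0.9] 0.2 q [-0.15  0.7  -0.28  2.21  1.79  0.36 -0.45] zax [ 0.35 -0.06 -0.94]
sg 1 shift cm [-0.36  1.78 -1.73] rot [-0.081 -0.257  0.012] deg 15.0
sg -1 shift cm [-0.36  1.78 -1.73] rot [ 0.401 -0.126 -3.101] deg 179.0
```

>>> {"fn": "step_arm", "kwargs": {
  "commands": [0, 0, -1.7, 0, 0, 0, 0, -0.4, 1.8, -1.7, -0.08, -0.12, 0.01, 0, -0.4, 1.8, -1.7, -0.08, -0.26, 0.01, 0, -0.4, 1.8, -1.7, -0.08, -0.26, 0.01, 0, -0.4, 1.8, -1.7, -0.08, -0.26, 0.01, 0, -0.4, 1.8, -1.7, -0.08, -0.26, 0.01, 0, -0.4, 1.8, -1.7, -0.08, -0.26, 0.01, 0, -0.4, 1.8, -1.7, -0.08, -0.26, 0.01, 0, -0.4, 1.8, -1.7, -0.08, -0.26, 0.01, 0]
}}

```text
clock: 11.0
eef_pos: [547.9, 124.7, 84.9]
tool_rot: [-3.138, 0.611, -3.063]
force: [-0.6, 0.1, 0.4]
width: 0.1
gripper_force: 0.0
```

```bash
python3 go.py -90 10 70 B 35
```

```text
clk 11.0 w 0.1 box [-94.9   7.9] 84.9 F [-0.6  0.1] 0.4 q [-0.    0.79 -0.56  2.43  2.39  0.81 -1.04] zax [ 0.57  0.04 -0.82]
sg 1 shift cm [0.45 0.21 1.5 ] rot [-0.002  0.     0.002] deg 0.0
sg -1 shift cm [0.45 0.21 1.5 ] rot [-1.000e-03 -3.000e-03 -3.139e+00] deg 180.0
```

>>> {"fn": "step_arm", "kwargs": {
  "commands": [0, 0.1, 0.9, 0, 0, 0, 0, 0.3, 0.2, 1.5, 0, 0, 0, 0, 0.3, 0.2, 1.6, 0, 0, 0, 0, 0.3, 0.2, 1.6, 0, 0, 0, 0]
}}

```text
clock: 11.4
eef_pos: [553.3, 127.0, 68.8]
tool_rot: [-3.139, 0.609, -3.063]
force: [-0.8, 0.3, -0.2]
width: 0.1
gripper_force: 0.0
```

```bash
python3 go.py -35 11 69 B 35; python3 go.py 10 11 69 B 35
```

```text
clk 11.4 w 0.1 box [-89.3   9.8] 68.8 F [-0.7  0.4] -0.2 q [-0.    0.83 -0.56  2.41  2.41  0.83 -1.05] zax [ 0.57  0.04 -0.82]
sg 1 shift cm [-4.47  0.11  3.09] rot [-0.001 -0.002  0.003] deg 0.0
sg -1 shift cm [-4.47  0.11  3.09] rot [ 3.000e-03 -2.000e-03 -3.139e+00] deg 180.0
clk 11.4 w 0.1 box [-89.3   9.8] 68.8 F [-0.7  0.4] -0.2 q [-0.    0.83 -0.56  2.41  2.41  0.83 -1.05] zax [ 0.57  0.04 -0.82]
sg 1 shift cm [-8.16  0.1   5.67] rot [-0.001 -0.002  0.003] deg 0.0
sg -1 shift cm [-8.16  0.1   5.67] rot [ 3.000e-03 -2.000e-03 -3.139e+00] deg 180.0
```

>>> {"fn": "step_arm", "kwargs": {
  "commands": [-0.5, 0, 0.35, 0, 0, 0, 0, -1.1, 0, 0.76, 0, 0, 0, 0, -1.7, 0, 1.18, 0, 0, 0, 0, -2.3, 0, 1.6, 0, 0, 0, 0, -2.9, 0.1, 2.02, 0, 0, 0, 0, -3.5, 0.1, 2.43, 0, 0, 0, 0, -4.1, 0.1, 2.85, 0, 0, 0, 0, -4.7, 0.1, 3.27, 0, 0, 0, 0, -5.1, 0.1, 3.54, 0, 0, 0, 0, -5.1, 0.1, 3.54, 0, 0, 0, 0]
}}

```text
clock: 12.4
eef_pos: [617.0, 132.6, 70.1]
tool_rot: [-3.139, 0.612, -3.064]
force: [0.2, -0.8, -0.1]
width: -0.1
gripper_force: 0.0
```

```bash
python3 go.py 10 11 69 B 35
```

```text
clk 12.4 w -0.1 box [-25.4  10.5] 70.1 F [ 0.1 -0.8] -0.1 q [-0.    0.82 -0.5   2.25  2.37  0.68 -0.93] zax [ 0.57  0.04 -0.82]
sg 1 shift cm [-2.83  0.05  2.13] rot [-0.002  0.001  0.002] deg 0.0
sg -1 shift cm [-2.83  0.05  2.13] rot [-2.00e-03 -3.00e-03 -3.14e+00] deg 180.0
```

>>> {"fn": "step_arm", "kwargs": {
  "commands": [-0.5, 0, 0.4, 0, 0, 0, 0, -1.0, 0, 0.8, 0, 0, 0, 0, -1.5, 0, 1.2, 0, 0, 0, 0, -1.9, 0, 1.5, 0, 0, 0, 0, -2.3, 0, 1.8, 0, 0, 0, 0, -2.6, 0, 2.0, 0, 0, 0, 0, -2.8, 0.1, 2.2, 0, 0, 0, 0, -2.8, 0.1, 2.2, 0, 0, 0, 0]
}}

```text
clock: 13.2
eef_pos: [651.1, 136.6, 67.8]
tool_rot: [-3.139, 0.61, -3.063]
force: [-0.2, -0.2, -0.7]
width: 0.1
gripper_force: 0.5
```

```bash
python3 -c "
from h import *
d=snap('side','side5');c=d['image'][150:290,230:430,::-1]
cv2.imwrite('pics/c5.png',cv2.resize(c,None,fx=4,fy=4,interpolation=cv2.INTER_CUBIC))";python3 go.py 15 11 69 B 35;python3 go.py -80 11 72 B 35
```

```text
clk 13.2 w 0.2 box [ 8.6 12. ] 67.7 F [-0.1  0.7] -0.9 q [-0.01  0.83 -0.46  2.16  2.34  0.61 -0.87] zax [ 0.57  0.04 -0.82]
sg 1 shift cm [-0.6  -0.1   0.26] rot [-0.001 -0.001  0.002] deg 0.0
sg -1 shift cm [-0.6  -0.1   0.26] rot [ 1.000e-03 -2.000e-03 -3.139e+00] deg 180.0
clk 13.2 w 0.2 box [ 8.6 12. ] 67.7 F [-0.1  0.7] -0.9 q [-0.01  0.83 -0.46  2.16  2.34  0.61 -0.87] zax [ 0.57  0.04 -0.82]
sg 1 shift cm [ 7.02 -0.08 -5.43] rot [-0.001 -0.001  0.002] deg 0.0
sg -1 shift cm [ 7.02 -0.08 -5.43] rot [ 1.000e-03 -2.000e-03 -3.139e+00] deg 180.0
```

View pics/c5.png

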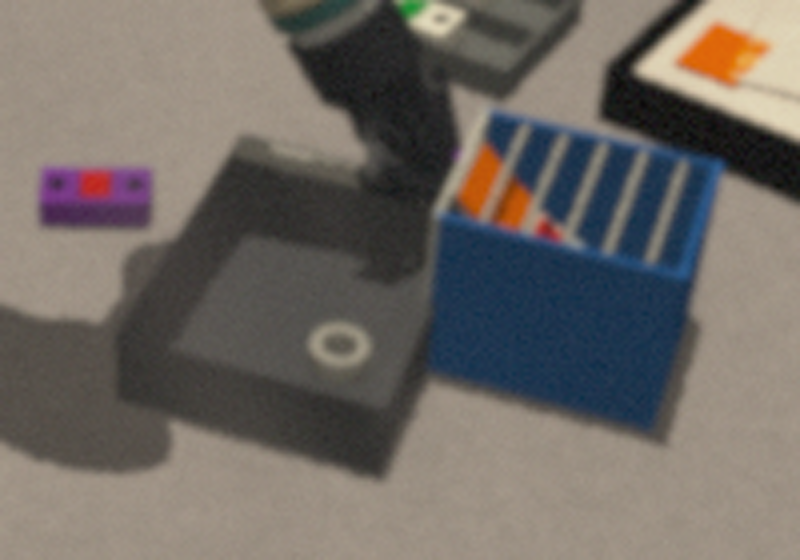

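The flap is open and the block is inside, red mark at crop (548,230). I push a little further to be sure, then draw back.

>>> {"fn": "step_arm", "kwargs": {
  "commands": [-0.2, -0.1, 0.1, 0, 0, 0, 0, -0.5, -0.1, 0.3, 0, 0, 0, 0, -0.5, -0.1, 0.3, 0, 0, 0, 0]
}}

```text
clock: 13.55
eef_pos: [657.3, 135.8, 68.4]
tool_rot: [-3.139, 0.611, -3.063]
force: [-0.7, -0.3, 0.1]
width: 0.1
gripper_force: 0.2
```

>>> {"fn": "step_arm", "kwargs": {
  "commands": [1.5, 0, -1.1, 0, 0, 0, 0, 3, 0, -2.2, 0, 0, 0, 0, 4.5, 0, -3.4, 0, 0, 0, 0, 6, 0, -4.6, 0, 0, 0, 0, 7, 0, -6, 0, 0, 0, 0, 7, 0, -10, 0, 0, 0, 0, 7, 0, -14, 0, 0, 0, 0, 7, 0, -14, 0, 0, 0, 0, 7, 0, -14, 0, 0, 0, 0, 7, 0, -14, 0, 0, 0, 0]
}}

```text
clock: 14.55
eef_pos: [519.7, 125.2, 142.4]
tool_rot: [-3.138, 0.61, -3.063]
force: [0.7, -0.4, 0.6]
width: 0.2
gripper_force: 0.0
```

```bash
python3 -c "
from h import *
d=snap('side','side6');a=d['image'][150:280,310:430,::-1];e=snap('top','top6')['image'][80:210,205:325,::-1]
cv2.imwrite('pics/c6.png',cv2.resize(np.hstack([a,e]),None,fx=3.3,fy=3.3,interpolation=cv2.INTER_CUBIC))";python3 go.py
```

```text
clk 14.7 w 0.1 box [-123.4   10.5] 141.7 F [-0.1 -0.4] 0.6 q [-0.02  0.61 -0.58  2.47  2.28  0.69 -1.  ] zax [ 0.57  0.04 -0.82]
```

View pics/c6.png

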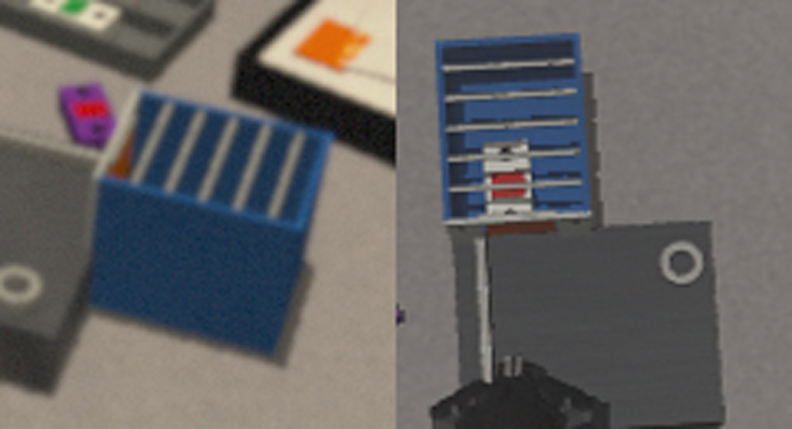

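The block lies in the box, red mark at about (508,186) in the right-hand view. The flap hangs shut and the ring is in place. I move off the joint limit and check that the block is flat.

>>> {"fn": "step_arm", "kwargs": {
  "commands": [-1.3, 0, -0.7, 0, 0, 0, 0, -2.6, 0, -1.4, 0, 0, 0, 0, -3.9, 0, -2.1, 0, 0, 0, 0, -3.9, 0, -2.1, 0, 0, 0, 0, -3.9, 0, -2.1, 0, 0, 0, 0]
}}

```text
clock: 15.15
eef_pos: [538.8, 126.9, 181.4]
tool_rot: [-3.139, 0.609, -3.063]
force: [-0.0, -0.5, 0.0]
width: 0.4
gripper_force: 0.0
```

```bash
python3 -c "
from h import *
b=np.load('box.npy');c,s=np.cos(b[2]),np.sin(b[2]);M=np.array([[c,-s],[s,c]])
d=snap('top','top7')
for x,y in [(113,193),(108,152),(128,172),(93,206),(130,207),(110,207),(110,172),(113,182)]:
  w=P(d,205+x/3.3,80+y/3.3);print(((w[:2]-b[:2])@M).round(),w[2].round(1))
w=P(d,205+112/3.3,80+186/3.3,57);print('mark',((w[:2]-b[:2])@M).round(1))
k=P(d,205+286/3.3,80+262/3.3,76);print('ring',((k[:2]-b[:2])@M).round(1))"; python3 go.py
```

```text
[38.  9.] 59.3
[55.  8.] 125.8
[57. -5.] 53.0
[27. 27.] 58.0
[26. -5.] 50.5
[24. 12.] 62.6
[57. 11.] 59.6
[49.  9.] 53.8
mark [44.6  9.8]
ring [ -36.  -137.5]
clk 15.2 w -0.2 box [-104.2   10.8] 181.0 F [-0.9  0.2] 0.1 q [-0.03  0.5  -0.51  2.39  2.16  0.52 -0.85] zax [ 0.57  0.04 -0.82]
```

```bash
python3 -c "
from cell import ctrl
print(ctrl.finish_job())"
```

```text
the job is handed in; nothing more can be done
None
```

The block was pushed to the fence and along it through the flap. It now lies flat in the reject box, the flap hangs shut and the fingers are clear; the ring hasn't moved, and the job was handed in at about 15 s.

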